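Unstack salvaged computer parts into their sorting trays

ROBOT

A 6-joint arm with a two-finger parallel gripper is mounted at the origin on the work surface. World frame = base frame: x ahead of the robot, y to its left, z up, the work surface at z = 0. Lengths are in mm, angles in rad, forces in N, time in s.
With the tool pointing down it reaches from about 400 to 925 mm from the base axis. Payload 12.5 kg.
Tool frame: the origin (TCP) lies at the very end of the fingers, on their centre line; the grasp point (between the pads) lies 19 mm behind it; z points along the fingers, y is the direction in which the jaws open and shut (so a half turn about z gives the same grasp; the last joint's range is limited). The gripper opens to 95 mm and grips with 3 to 60 N. Pads are 20 mm wide; open, the fingers measure 119 mm over their backs; the gripper's body (75 mm by 180 mm) begins 59 mm behind the grasp point.
Start: joints at [1.208, 0.491, 1.559, -0, 1.092, -0.106], TCP at [158.724, 604.528, 214.661] pointing down, gripper open.
Joint ranges: [-3.1, 3.1], [-0.84, 2.19], [0.05, 2.79], [-1.13, 4.28], [0.06, 2.93], [-2.69, 2.69]. Speed limits (rad/s): [2.22, 2.22, 2.79, 3.14, 3.14, 3.14].

INTERFACE

Orientations are given as [roll, pitch, yaw] about the fixed x, y, z axes, in that order (R = Rz(yaw) Ry(pitch) Rx(roll)).
In Python, from cell import env gives the robot as it stands.
- The arm moves only by the shell command python3 -m pendant 'ROWS'. ROWS is JSON, a list that holds one entry, the list of rows, each a list of 5 numbers: the opening, from 0 (shut) to 1 (fully open), then the shift along the tool's x, y, z in m, then the turn about the tool's z in rad. A call has exactly 8 rows; each row is the pose to reach, as a shift and turn from the pose commanded when the call began, along the tool's axes at that moment; what a row does not reach only later rows make up. A row lasts 1/10 s, in which the tool goes at most 50 mm and 8.59 degrees, less where a joint would pass 70% of its speed; a pose out of reach is approached as far as the arm can. A call with a gripper value outside its range is refused whole. The fingers move at their own pace and stop on an object; the grip force is fixed at half the most. Time passes only in rows, so rows that repeat a pose let the fingers close, or fill a call up. It gives the time, the measured TCP pose, the force and the opening at its end, in the units of the state.
- env.state(): the state, without advancing time (a new reading comes with each control period).
- env.read_camera(name): name is "side" or "top"; returns a dict with "image" (400x640x3 uint8, blue, green, red), "range_z" (400x640 float32, mm along the optical axis (not along the pixel's ray), 0 where there is no reading), "fx", "fy", "cx", "cy" (pixels), "rvec" (rotation vector, rad) and "tvec" (3), from world to camera coordinates, as OpenCV has them. Camera axes: x right, y down, z forward; pixel columns grow to the right and rows downward; lengths in mm; the calibration is good to about 2 mm. A picture is of the moment at which its call begins.
- env.job_done(): hands the job in, once; it reports no verdict.
The state is a dict: "t": time; "joints": joint angles; "qvel": joint speeds; "tau": joint torques, N m; "eef_pos": TCP position; "tcp_rot": TCP orientation; "ft_force": force on the tool from outside, world axes, zero at the start; "moment": the same for the moment, N m; "opening": opening from 0.0 (shut) to 1.0 (fully open).
Only numpy, scipy, OpenCV 4.12 (cv2) and the standard library are available. Lean on these libraries where they do the work, as an engineer would, in place of code of your own. Each camera call takes 0.05 s, during which the arm holds its last target. There are 200 camera calls.

TASK

Take the stack of salvaged parts apart from the top down, finishing each part before you start on the next and leaving the rest of the stack where it is: the motor goes in the round dish, the heat sink in the small square tray, the fan in the large square tray and the power brick in the long tray. Set each part down (do not drop it) so that it lies flat on the tray's floor inside the rim, the same way up as it was. Leave the blue capacitor and the green ring core between the trays where they stand.

Things in the scene. Friction and masses are not known exactly. Their poses are not given: they have to be found in the camera images.
- motor: small steel can motor, the top of the stack: upright cylinder 34 mm diameter, 24 mm high, a short thin shaft rising 10 mm more from its top (5 mm thick, on the z axis). About 100 g. Origin: centre of its underside; z up along the shaft. At the start it stands on the heat sink (its underside 81 mm above the bench).
- heat_sink: finned aluminium heat sink, second from the top: 40 x 40 mm, 24 mm high, solid enough to grip on any pair of opposite sides, fins along its x, pointing up. About 80 g. Origin: centre of its underside, x and y square to its sides, z up. At the start it lies on the fan (underside 57 mm above the bench).
- fan: square grey and black cooling fan, third from the top: 60 x 60 mm, 25 mm high, rigid frame to grip on opposite sides. About 80 g. Origin: centre of its underside, x and y square to its sides, z up. At the start it lies on the power brick (underside 32 mm above the bench), overhanging its long sides by a few millimetres.
- power_brick: black power supply brick without cords, bottom of the stack, on the bench: 120 mm long (x) x 48 mm wide (y) x 32 mm high, a pale label on top. About 300 g. Origin: centre of its underside, z up.
- round_dish: for the motor: round, 64 mm diameter inside the rim, 72 mm outside; one of four white plastic trays fixed to the bench at a fresh place at every start: floor 4 mm thick, rim 4 mm thick standing 5 mm above the floor (9 mm above the bench). Origin: centre of its underside, z up.
- small_square_tray: for the heat sink: 64 x 64 mm inside the rim, 72 x 72 mm outside; one of four white plastic trays fixed to the bench at a fresh place at every start: floor 4 mm thick, rim 4 mm thick standing 5 mm above the floor (9 mm above the bench). Origin: centre of its underside, z up, x and y square to its sides.
- large_square_tray: for the fan: 84 x 84 mm inside the rim, 92 x 92 mm outside; one of four white plastic trays fixed to the bench at a fresh place at every start: floor 4 mm thick, rim 4 mm thick standing 5 mm above the floor (9 mm above the bench). Origin: centre of its underside, z up, x and y square to its sides.
- long_tray: for the power brick: 146 (x) x 72 (y) mm inside the rim, 154 x 80 mm outside; one of four white plastic trays fixed to the bench at a fresh place at every start: floor 4 mm thick, rim 4 mm thick standing 5 mm above the floor (9 mm above the bench). Origin: centre of its underside, z up, x along its length.
- capacitor: bystander, loose: upright blue capacitor can, 25 mm diameter, 36 mm high. Origin: centre of its underside, z up.
- ring_core: bystander, loose: flat green ferrite ring, 28 mm outer and 14 mm inner diameter, 11 mm high. Origin: centre of its underside.
Things that resemble listed ones, but are neither listed nor needed, are in the scene too. Of the things shaped like the fan, the grey one is meant. What is shaped like the power_brick but red or turquoise is not meant.

How it is judged (in metres and radians):
On the way, in this order (a step that is already met when the one before it is completed fails the run):
1. the motor is in the round dish, flat inside the rim, right way up and let go, the parts below it still where the stack was (within 30 mm) (horizontal distance between motor and round_dish below 0.019 m and z of motor in the frame of round_dish between 0.002 and 0.006 m and angle between motor's own z axis and vertical below 0.05 rad and linear speed of motor below 0.03 m/s and contact force between the fingers and motor below 0.05 N and distance of each of heat_sink, fan, power_brick from where it was at the start of the episode below 0.03 m), for 0.2 s.
2. the heat sink is in the small square tray, flat inside the rim, right way up and let go, the parts below it still where the stack was (within 30 mm) (horizontal distance between heat_sink and small_square_tray below 0.019 m and z of heat_sink in the frame of small_square_tray between 0.002 and 0.006 m and angle between heat_sink's own z axis and vertical below 0.05 rad and linear speed of heat_sink below 0.03 m/s and contact force between the fingers and heat_sink below 0.05 N and distance of each of fan, power_brick from where it was at the start of the episode below 0.03 m), for 0.2 s.
3. the fan is in the large square tray, flat inside the rim, right way up and let go, the parts below it still where the stack was (within 30 mm) (horizontal distance between fan and large_square_tray below 0.019 m and z of fan in the frame of large_square_tray between 0.002 and 0.006 m and angle between fan's own z axis and vertical below 0.05 rad and linear speed of fan below 0.03 m/s and contact force between the fingers and fan below 0.05 N and distance of power_brick from where it was at the start of the episode below 0.03 m), for 0.2 s.
4. the power brick is in the long tray, flat inside the rim, right way up and let go (horizontal distance between power_brick and long_tray below 0.019 m and z of power_brick in the frame of long_tray between 0.002 and 0.006 m and angle between power_brick's own z axis and vertical below 0.05 rad and linear speed of power_brick below 0.03 m/s and contact force between the fingers and power_brick below 0.05 N), for 0.2 s.
At the end, for the whole second after the job is handed in: Motor in the round dish, heat sink in the small square tray, fan in the large square tray, power brick in the long tray: each flat on the tray floor inside the rim (centres within 19 mm, underside within 2 mm of the floor's height, tilted less than 0.05 rad), right way up, released and at rest (all of step 4 and horizontal distance between motor and round_dish below 0.019 m and z of motor in the frame of round_dish between 0.002 and 0.006 m and angle between each of motor, heat_sink, fan's own z axis and vertical below 0.05 rad and linear speed of each of motor, heat_sink, fan below 0.03 m/s and contact force between the fingers and motor below 0.05 N and horizontal distance between heat_sink and small_square_tray below 0.019 m and z of heat_sink in the frame of small_square_tray between 0.002 and 0.006 m and contact force between the fingers and heat_sink below 0.05 N and horizontal distance between fan and large_square_tray below 0.019 m and z of fan in the frame of large_square_tray between 0.002 and 0.006 m and contact force between the fingers and fan below 0.05 N); the robot touches nothing.
It fails at once if a part of the stack is dropped or thrown (faster than 0.8 m/s with the fingers not on it) ((linear speed of motor above 0.8 m/s and contact force between the fingers and motor below 0.05 N) or (linear speed of heat_sink above 0.8 m/s and contact force between the fingers and heat_sink below 0.05 N) or (linear speed of fan above 0.8 m/s and contact force between the fingers and fan below 0.05 N) or (linear speed of power_brick above 0.8 m/s and contact force between the fingers and power_brick below 0.05 N)).
It fails at once if the capacitor is knocked over or shoved 20 mm (distance of capacitor from where it was at the start of the episode above 0.02 m or angle between capacitor's own z axis and vertical above 0.5 rad).
It fails at once if the ring core is shoved 20 mm (distance of ring_core from where it was at the start of the episode above 0.02 m).
It also fails if it takes over 120 s, if anything falls off the work surface, if the arm or the gripper's body presses on something with over 40 N, if the wrist force passes 120 N, or if a joint passes its speed limit or range.

## Working session

There is one attempt and no reset: what is moved stays moved. The work goes in short steps, Python scripts to look and compute and a shell command to move; the robot and the scene stay as the last step left them, time stands still between calls to the robot, and variables do not carry over. Pictures are saved under pics/ and viewed, about 12 in all and at most 16, crops included, and the job is handed in when it is done.

```bash
mkdir -p pics; ls; cat > h.py <<'E'
from cell import env
import numpy as np, cv2
def cam(n):
    c=env.read_camera(n); c['R']=cv2.Rodrigues(np.array(c['rvec'],float))[0]; c['t']=np.array(c['tvec'],float).ravel()
    return c
def cloud(c):
    v,u=np.mgrid[:400,:640]; z=c['range_z'].astype(float)
    P=np.stack([(u-c['cx'])/c['fx']*z,(v-c['cy'])/c['fy']*z,z],-1)
    return (P-c['t'])@c['R']   # world, h x w x 3
E
python3 - <<'E'
from h import *
for n in ('top','side'):
    c=cam(n); cv2.imwrite(f'pics/{n}0.png',c['image']); np.savez(f'{n}0.npz',P=cloud(c),z=c['range_z'],im=c['image'])
    print(n,c['fx'],-c['R'].T@c['t'],c['R'][2])
s=env.state(); print(s)
E
```

```text
pics
top 510.9230959013235 [3.03554276e+02 1.16332261e-02 1.21070709e+03] [ 0.12990795 -0.00682862 -0.99150254]
side 366.36732839587586 [ 35.72449248 521.19248224 489.73739843] [ 0.53593225 -0.66487127 -0.52031031]
{'t': 0.1, 'joints': array([ 1.20838856e+00,  4.91473678e-01,  1.55939414e+00,  3.58429715e-05,
        1.09169769e+00, -1.05603641e-01]), 'qvel': array([-0.00093272, -0.00190885, -0.00118792,  0.00177727, -0.00191301,
       -0.00160949]), 'tau': array([ 1.78908023e-03, -6.13622904e+01, -2.58603930e+01,  6.93099434e-02,
        4.70042741e-02, -2.66170463e-05]), 'eef_pos': array([158.63886503, 604.3079828 , 214.13415086]), 'tcp_rot': array([-3.14062857e+00, -1.34160259e-04,  2.88477193e+00]), 'ft_force': array([-0.23849508,  0.13087173,  0.49934772]), 'moment': array([-0.00506317,  0.00669877,  0.05744685]), 'opening': 0.9993768246827271}
```

View pics/top0.png

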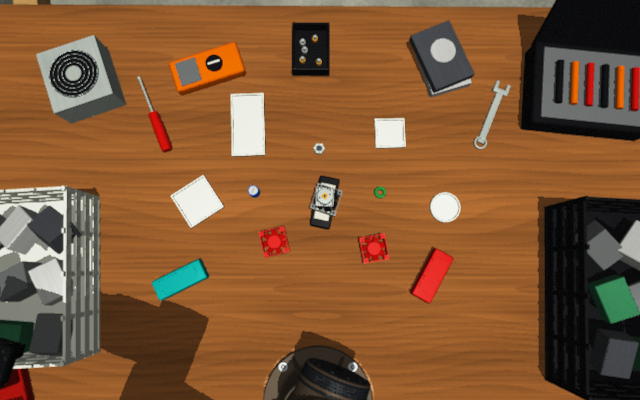

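View pics/side0.png

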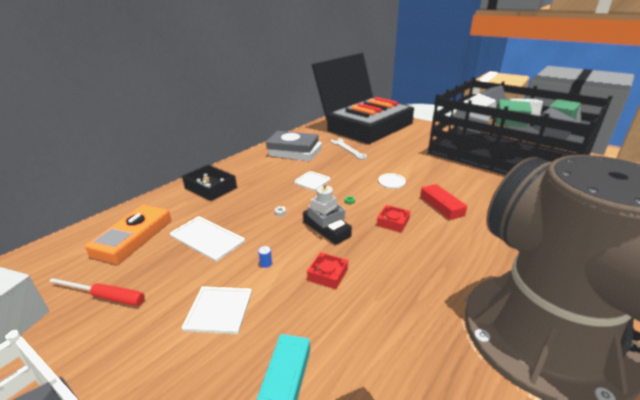

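The top view shows the stack at (325,200), with these trays: dish (445,207), small square (390,132), large square (197,201), long (248,124). The capacitor is at (253,191) and the ring core at (379,192). Next I'll measure the poses and take an enlarged crop of the stack.

```bash
python3 - <<'E'
from h import *
D=np.load('top0.npz');P=D['P'];im=D['im']
c=cam('top')
def plane(u,v,h):
    d=np.stack([(u-c['cx'])/c['fx'],(v-c['cy'])/c['fy'],np.ones_like(u,float)],-1)@c['R']
    o=-c['R'].T@c['t']; return o+d*((h-o[2])/d[...,2])[...,None]
print('bench z',np.median(P[150:180,120:160,2]))
def rect(m,h):
    v,u=np.nonzero(m); W=plane(u.astype(float),v.astype(float),h)[:,:2]
    r=cv2.minAreaRect(W.astype(np.float32)); cc,s,a=r
    print(len(u),'c',np.round(cc,1),'mean',W.mean(0).round(1),'size',np.round(s,1),'ang',round(a,1))
white=im.min(-1)>175
n,L=cv2.connectedComponents(white.astype(np.uint8))
for nm,(u,v) in dict(dish=(445,207),small=(390,132),large=(197,201),long=(248,124)).items():
    print(nm,end=' ');rect(L==L[v,u],9)
box=np.zeros((400,640),bool);box[165:240,298:352]=1
for nm,lo,hi,h in (('brick',22,40,32),('fan',50,62,57),('sink',74,88,81),('motor',98,113,105)):
    print(nm,end=' ');rect(box&(P[...,2]>lo)&(P[...,2]<hi),h)
print(P[185:215:2,324,2].round())
b=im.astype(int)
for nm,m,h,(u0,v0) in (('cap',P[...,2]>28,36,(253,191)),('ring',(b[...,1]>b[...,2]+40)&(b[...,1]>b[...,0]+20),11,(379,192))):
    k=np.zeros_like(box);k[v0-12:v0+13,u0-12:u0+13]=1; print(nm,end=' ');rect(k&m,h)
cv2.imwrite('pics/crop1.png',cv2.resize(im[165:240,290:360],None,fx=8,fy=8,interpolation=cv2.INTER_CUBIC))
E
```

```text
bench z 0.18722778532535334
dish 685 c [ 443.1 -302. ] mean [ 443.3 -301.7] size [69.6 68.5] ang 44.2
small 840 c [ 623.8 -174.1] mean [ 623.6 -173.4] size [71.9 71.9] ang 0.2
large 1487 c [455.9 286.5] mean [455.8 286.4] size [92.4 91. ] ang 33.6
long 2018 c [644.  170.3] mean [643.3 170.1] size [153.4  79.2] ang 2.5
brick 554 c [451.  -17.4] mean [443.8 -15.3] size [ 57.8 121.7] ang 73.1
fan 215 c [453.7 -19.6] mean [452.2 -18.1] size [59.9 60.3] ang 71.6
sink 57 c [457.4 -15.3] mean [455.8 -15.3] size [38.3 38. ] ang 0.2
motor 185 c [454.2 -16. ] mean [454.5 -15.5] size [32.5 32.7] ang 45.5
[ 52.  38. 103. 106. 101. 118. 108. 107. 102. 105.  65.  44.  35.  32.
  45.]
cap 94 c [474.2 151.9] mean [476.8 149.7] size [26.7 31.1] ang 45.4
ring 75 c [ 478.1 -146.8] mean [ 478.5 -147.2] size [24.  26.2] ang 0.2
```

View pics/crop1.png

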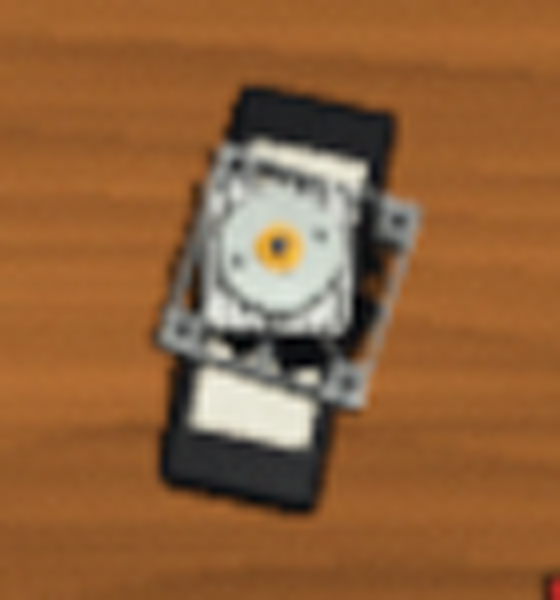

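The crop gives these corners: brick (243,88) (397,113) (318,512) (162,485), yaw about -11.4°. The fan's corners are (225,150) (420,207) (365,405) (160,345), yaw about -18°. The motor's centre is at (278,247), and the heat sink is turned about -5°. The plan is to grip every part with the tips about 6–7 mm above its underside, so they clear the tray rims.

```bash
cat > go.py <<'E'
import sys; from h import *
from scipy.spatial.transform import Rotation as Ro
def go(*goals):
    s=env.state(); R=Ro.from_euler('xyz',s['tcp_rot']).as_matrix(); y0=np.degrees(s['tcp_rot'][2])
    print('t',round(s['t'],1),'pos',s['eef_pos'].round(1),'yaw',round(y0,1),'open',round(s['opening'],3),'F',s['ft_force'].round(1),'q6',round(s['joints'][5],2))
    for g in goals:
        d=R.T@(np.array(g[:3])-s['eef_pos'])/1e3
        turn=-np.radians((g[3]-y0+180)%360-180) if len(g)>3 else 0
        print(g,'->',d.round(4),'turn',round(turn,4))
if __name__=='__main__': go(*[eval(a) for a in sys.argv[1:]])
E
python3 go.py 450,300,214,165.3 454.3,-15.9,214,165.3
```

```text
t 0.1 pos [158.7 604.3 214.2] yaw 165.3 open 1.001 F [-0.4  0.2  0.3] q6 -0.11
(450, 300, 214, 165.3) -> [-0.3591 -0.2204  0.0004] turn -0.0002
(454.3, -15.9, 214, 165.3) -> [-0.4435 -0.5248  0.0006] turn -0.0002
```

```bash
python3 -m pendant '[[[0.7,-0.04,-0.025,0,0],[0.7,-0.08,-0.05,0,0],[0.7,-0.12,-0.075,0,0],[0.7,-0.16,-0.1,0,0],[0.7,-0.2,-0.125,0,0],[0.7,-0.24,-0.15,0,0],[0.7,-0.28,-0.175,0,0],[0.7,-0.32,-0.2,0,0]]]'; python3 go.py 454.3,-15.9,180,165.3
```

```text
t: 0.95
eef_pos: [418.4, 328.2, 214.6]
tcp_rot: [3.142, -0.0, 2.885]
ft_force: [1.0, 0.4, -0.2]
opening: 0.7
t 0.9 pos [418.4 328.2 214.6] yaw 165.3 open 0.7 F [ 1.   0.4 -0.2] q6 -0.77
(454.3, -15.9, 180, 165.3) -> [-0.1221 -0.3237  0.0346] turn -0.0001
```

```bash
python3 -m pendant '[[[0.7,-0.017,-0.045,0,0],[0.7,-0.034,-0.09,0,0],[0.7,-0.051,-0.135,0,0],[0.7,-0.068,-0.18,0.01,0],[0.7,-0.085,-0.225,0.02,0],[0.7,-0.102,-0.27,0.03,0],[0.7,-0.117,-0.31,0.0346,0],[0.7,-0.1221,-0.3237,0.0346,0]]]'; python3 go.py 454.3,-15.9,87,165.3; python3 - <<'E'
from h import *
c=cam('side'); cv2.imwrite('pics/s1.png',cv2.resize(c['image'][100:280,240:420],None,fx=3,fy=3,interpolation=cv2.INTER_CUBIC))
E
```

```text
t: 1.75
eef_pos: [453.2, -17.4, 179.4]
tcp_rot: [-3.141, -0.001, 2.882]
ft_force: [0.3, -0.0, 0.3]
opening: 0.7
t 1.8 pos [453.2 -17.4 179.4] yaw 165.1 open 0.7 F [ 0.3 -0.   0.3] q6 -1.49
(454.3, -15.9, 87, 165.3) -> [-0.0007  0.0017  0.0924] turn -0.0031
```

View pics/s1.png

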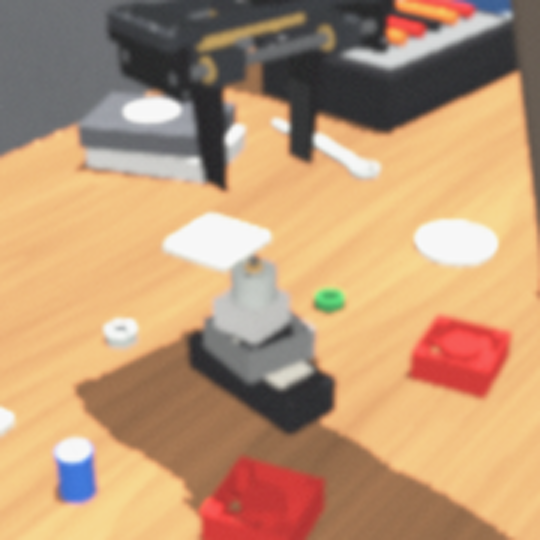

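The side crop shows the jaws straddling the motor: fingertips at (218,188) and (305,160), motor at (253,270). Going down to grip.

```bash
python3 -m pendant '[[[0.7,-0.001,0.0015,0.02,0],[0.7,-0.001,0.0015,0.04,0],[0.7,-0.001,0.0015,0.06,0],[0.7,-0.001,0.0015,0.077,0],[0.7,-0.001,0.0015,0.087,0],[0.7,-0.001,0.0015,0.092,0],[0.35,-0.001,0.0015,0.0922,0],[0.35,-0.001,0.0015,0.0922,0]]]'; python3 -m pendant '[[[0,0,0,0,0],[0,0,0,0,0],[0,0,0,0,0],[0,0,0,-0.005,0],[0,0,0,-0.02,0],[0,0,0,-0.04,0],[0,0,0,-0.06,0],[0,0,0,-0.08,0]]]'; python3 go.py 443.2,-301.9,100,165.3;python3 - <<'E'
from h import *
c=cam('side'); cv2.imwrite('pics/s2.png',cv2.resize(c['image'][100:280,240:420],None,fx=3,fy=3,interpolation=cv2.INTER_CUBIC))
E
```

```text
t: 2.6
eef_pos: [455.0, -13.0, 88.3]
tcp_rot: [3.141, 0.001, 2.885]
ft_force: [-0.2, 1.0, -0.8]
opening: 0.586
t: 3.4
eef_pos: [454.5, -13.1, 168.9]
tcp_rot: [3.141, -0.0, 2.885]
ft_force: [-0.0, -0.1, -0.9]
opening: 0.35
t 3.4 pos [454.5 -13.1 168.9] yaw 165.3 open 0.35 F [-0.  -0.1 -0.9] q6 -1.49
(443.2, -301.9, 100, 165.3) -> [-0.0625 -0.2822  0.0689] turn -0.0003
```

View pics/s2.png

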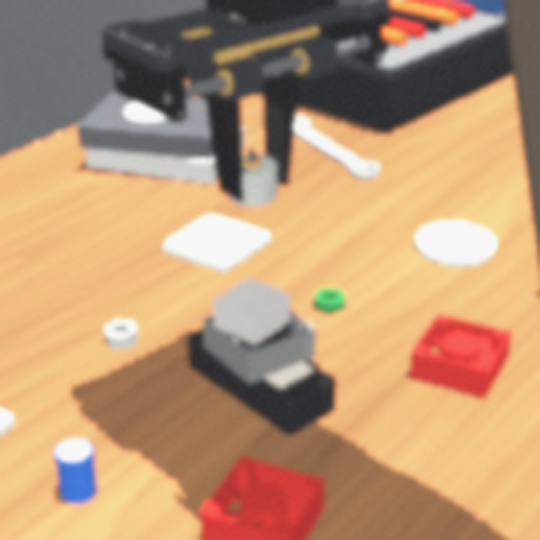

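The motor is held at (258,180) and the rest of the stack hasn't moved. Carrying it to the dish.

```bash
python3 -m pendant '[[[0,-0.008,-0.036,0,0],[0,-0.017,-0.076,0,0],[0,-0.026,-0.12,0.01,0],[0,-0.036,-0.164,0.025,0],[0,-0.046,-0.208,0.04,0],[0,-0.054,-0.244,0.055,0],[0,-0.0595,-0.27,0.065,0],[0,-0.0625,-0.2822,0.0689,0]]]'; python3 -m pendant '[[[0,0,0,0.02,0],[0,0,0,0.04,0],[0,0,0,0.055,0],[0,0,0,0.065,0],[0,0,0,0.07,0],[0,0,0,0.07,0],[0,0,0,0.07,0],[0,0,0,0.07,0]]]'; python3 go.py 443.2,-301.9,11.5,165.3
```

```text
t: 4.25
eef_pos: [442.8, -303.7, 97.7]
tcp_rot: [3.141, -0.001, 2.883]
ft_force: [-0.2, 1.7, -0.8]
opening: 0.352
t: 5.05
eef_pos: [443.7, -302.0, 29.6]
tcp_rot: [-3.141, 0.001, 2.885]
ft_force: [-0.7, 0.3, -1.0]
opening: 0.35
t 5.0 pos [ 443.7 -302.    29.6] yaw 165.3 open 0.35 F [-0.7  0.3 -1. ] q6 -2.03
(443.2, -301.9, 11.5, 165.3) -> [ 0.0006 -0.      0.0181] turn -0.0002
```

```bash
python3 -m pendant '[[[0,0,0,0.006,0],[0,0,0,0.012,0],[0,0,0,0.015,0],[0,0,0,0.0165,0],[0,0,0,0.0175,0],[0,0,0,0.018,0],[0,0,0,0.018,0],[0,0,0,0.018,0]]]'; python3 go.py 443.2,-301.9,11.5,165.3
```

```text
t: 5.85
eef_pos: [443.4, -301.9, 11.2]
tcp_rot: [3.142, -0.0, 2.885]
ft_force: [-1.3, 1.1, 4.8]
opening: 0.352
t 5.8 pos [ 443.4 -301.9   11.2] yaw 165.3 open 0.352 F [-1.3  1.1  4.8] q6 -2.04
(443.2, -301.9, 11.5, 165.3) -> [ 0.0002 -0.0001 -0.0003] turn -0.0002
```

Contact shows as about +5 N, so the motor is on the floor. Releasing, rising straight up, then moving aside before the next look.

```bash
python3 -m pendant '[[[0.42,0,0,0,0],[0.46,0,0,0,0],[0.46,0,0,0,0],[0.46,0,0,0,0],[0.46,0,0,-0.01,0],[0.46,0,0,-0.03,0],[0.46,0,0,-0.06,0],[0.46,0,0,-0.1,0]]]'; python3 -m pendant '[[[0.7,0,0,-0.04,0],[0.7,0,0,-0.07,0],[0.7,0,0,-0.09,0],[0.7,0,0,-0.09,0],[0.7,0,0,-0.09,0],[0.7,0,0,-0.09,0],[0.7,0,0,-0.09,0],[0.7,0,0,-0.09,0]]]'
python3 - <<'E'
from h import *
c=cam('top'); im=c['image']; a=cv2.resize(im[165:240,290:360],None,fx=8,fy=8,interpolation=cv2.INTER_CUBIC)
s=cam('side')['image'][150:220,340:440]
cv2.imwrite('pics/t2.png',a); cv2.imwrite('pics/s3.png',cv2.resize(s,None,fx=5,fy=5,interpolation=cv2.INTER_CUBIC))
P=cloud(c); q=P[180:235,410:480]; m=(q[...,2]>22)&(q[...,2]<33); print('motor?',m.sum(),q[m].mean(0) if m.any() else '')
E
```

```text
t: 6.65
eef_pos: [442.9, -301.4, 111.6]
tcp_rot: [3.14, -0.002, 2.885]
ft_force: [0.7, -0.1, -1.1]
opening: 0.462
t: 7.45
eef_pos: [443.3, -301.8, 200.1]
tcp_rot: [3.141, -0.001, 2.885]
ft_force: [-0.6, 1.6, -0.4]
opening: 0.702
motor? 97 [ 443.19299754 -297.66019624   28.27521134]
```

View pics/t2.png

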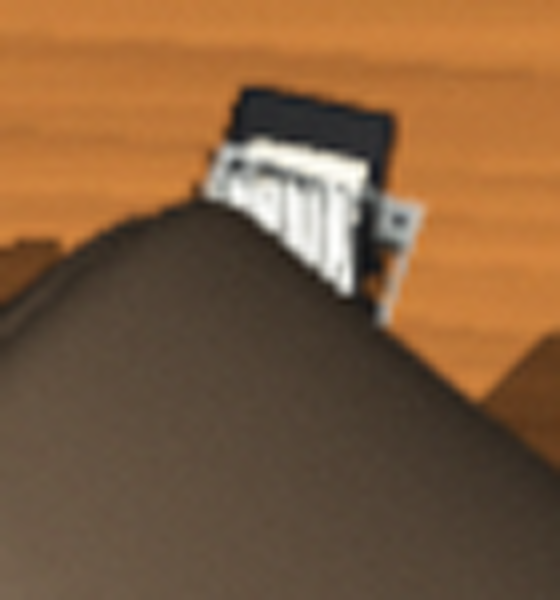

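View pics/s3.png

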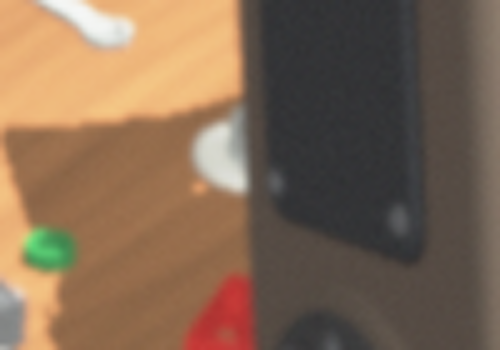

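The motor stands upright in the dish: its top is at z≈28, and it shows at (240,130) in the side crop. The arm hides the stack from the top camera, so I'll take the heat sink's pose from the earlier corners and the side depth.

```bash
python3 - <<'E'
from h import *
from go import go
c=cam('side'); P=cloud(c)
m=(abs(P[...,0]-454)<60)&(abs(P[...,1]+16)<60)
for nm,lo,hi in (('sink top',76,87),('sink body',61,87),('fan top',53,58.5),('fan',36,60)):
    k=m&(P[...,2]>lo)&(P[...,2]<hi); W=P[k][:,:2].astype(np.float32); print(nm,len(W),cv2.minAreaRect(W),W.mean(0))
c=cam('top')
def plane(X,Y,h):
    u,v=290+X/8-.44,165+Y/8-.44
    d=np.array([(u-c['cx'])/c['fx'],(v-c['cy'])/c['fy'],1])@c['R']; o=-c['R'].T@c['t']; return (o+d*((h-o[2])/d[2])).round(1)
print('sink corners ctr',plane(284,252,81),'motor',plane(278,247,105),'fan',plane(292,277,57),'brick',plane(280,300,32))
print(plane(365,180,81),plane(345,335,81),plane(203,325,81))
go((455,-15,170,173))
E
```

```text
sink top 224 ((459.1981506347656, -14.816957473754883), (41.66233444213867, 40.48738098144531), 87.63709259033203) [458.2464   -13.535342]
sink body 381 ((459.2127685546875, -15.118158340454102), (43.19269943237305, 40.51471710205078), 87.91461181640625) [455.5776   -10.065975]
fan top 144 ((456.4638671875, -18.942520141601562), (61.780433654785156, 63.67238998413086), 72.56105041503906) [442.93512   -7.357932]
fan 448 ((456.1982421875, -18.455188751220703), (62.66884994506836, 63.57673645019531), 71.47025299072266) [443.4502    -6.364246]
sink corners ctr [458.4 -16.5  81. ] motor [456.5 -14.5 105. ] fan [454.5 -19.1  57. ] brick [451. -16.  32.]
[478.8 -39.1  81. ] [435.1 -33.5  81. ] [437.8   6.   81. ]
t 7.7 pos [ 443.4 -301.9  200.6] yaw 165.3 open 0.7 F [-0.2 -0.1  0.8] q6 -2.03
(455, -15, 170, 173) -> [0.0616 0.2804 0.0307] turn -0.1347
```

```bash
python3 -m pendant '[[[0.7,0.008,0.036,0,-0.03],[0.7,0.017,0.076,0,-0.06],[0.7,0.026,0.12,0.01,-0.1],[0.7,0.036,0.164,0.02,-0.14],[0.7,0.046,0.208,0.03,-0.17],[0.7,0.054,0.244,0.03,-0.18],[0.7,0.06,0.27,0.03,-0.18],[0.7,0.0615,0.28,0.0307,-0.18]]]'; python3 -m pendant '[[[0.7,0,0,0,0],[0.7,0,0,0,0],[0.7,0,0,0,0],[0.7,0,0,0,0],[0.7,0,0,0,0],[0.7,0,0,0,0],[0.7,0,0,0,0],[0.7,0,0,0,0]]]';  python3 go.py 458.5,-15.5,64,176
```

```text
t: 8.45
eef_pos: [454.9, -13.5, 170.3]
tcp_rot: [3.141, 0.0, 3.067]
ft_force: [-0.1, -0.4, -1.4]
opening: 0.699
t: 9.25
eef_pos: [455.1, -15.5, 170.2]
tcp_rot: [3.141, 0.0, 3.065]
ft_force: [0.2, 0.7, -0.0]
opening: 0.701
t 9.2 pos [455.1 -15.5 170.2] yaw 175.6 open 0.701 F [ 0.2  0.7 -0. ] q6 -1.67
(458.5, -15.5, 64, 176) -> [-0.0034  0.0003  0.1062] turn -0.007
```

```bash
python3 -m pendant '[[[0.7,-0.0034,0,0.02,0],[0.7,-0.0034,0,0.045,0],[0.7,-0.0034,0,0.07,0],[0.7,-0.0034,0,0.09,0],[0.7,-0.0034,0,0.1,0],[0.7,-0.0034,0,0.106,0],[0.7,-0.0034,0,0.106,0],[0.55,-0.0034,0,0.106,0]]]'; python3 -m pendant '[[[0.3,0,0,0,0],[0,0,0,0,0],[0,0,0,0,0],[0,0,0,0,0],[0,0,0,0,0],[0,0,0,-0.003,0],[0,0,0,-0.015,0],[0,0,0,-0.04,0]]]'; python3 -m pendant '[[[0,0,0,-0.02,0],[0,0,0,-0.03,0],[0,0,0,-0.03,0],[0,0,0,-0.03,0],[0,0,0,-0.03,0],[0,0,0,-0.03,0],[0,0,0,-0.03,0],[0,0,0,-0.03,0]]]'; python3 go.py 623.8,-174,80,182;python3 - <<'E'
from h import *
c=cam('side'); cv2.imwrite('pics/s4.png',cv2.resize(c['image'][100:280,240:420],None,fx=3,fy=3,interpolation=cv2.INTER_CUBIC))
E
```

```text
t: 10.05
eef_pos: [458.8, -15.8, 64.8]
tcp_rot: [-3.142, 0.001, 3.065]
ft_force: [1.0, -0.5, 0.1]
opening: 0.656
t: 10.85
eef_pos: [457.7, -15.6, 103.6]
tcp_rot: [3.141, -0.003, 3.065]
ft_force: [0.7, 0.3, -1.1]
opening: 0.42
t: 11.65
eef_pos: [458.4, -15.7, 133.9]
tcp_rot: [3.141, -0.001, 3.065]
ft_force: [-0.3, 0.9, -1.1]
opening: 0.421
t 11.7 pos [458.4 -15.7 133.9] yaw 175.6 open 0.421 F [-0.3  0.9 -1.1] q6 -1.67
(623.8, -174, 80, 182) -> [-0.1771 -0.1451  0.0538] turn -0.1117
```

View pics/s4.png

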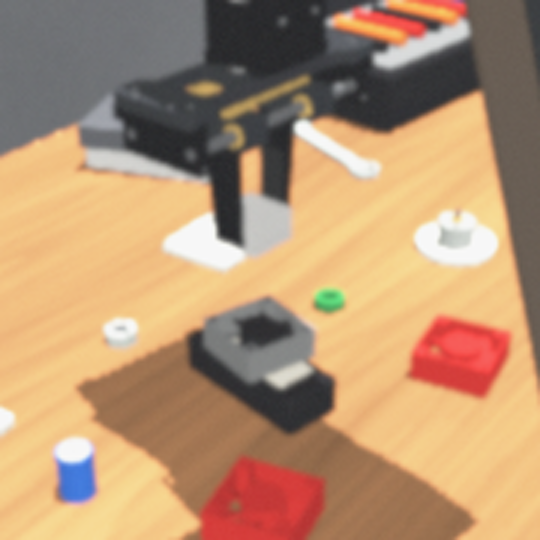

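The heat sink is held at (265,222), the fan and brick are still in place, and the motor sits in the dish at (457,232).

```bash
python3 -m pendant '[[[0,-0.02,-0.017,0,-0.02],[0,-0.045,-0.037,0,-0.04],[0,-0.075,-0.061,0,-0.07],[0,-0.105,-0.086,0.01,-0.09],[0,-0.135,-0.111,0.025,-0.11],[0,-0.16,-0.131,0.04,-0.11],[0,-0.172,-0.141,0.05,-0.11],[0,-0.177,-0.145,0.0538,-0.11]]]'; python3 -m pendant '[[[0,0,0,0.01,0],[0,0,0,0.025,0],[0,0,0,0.04,0],[0,0,0,0.05,0],[0,0,0,0.055,0],[0,0,0,0.055,0],[0,0,0,0.055,0],[0,0,0,0.055,0]]]'; python3 go.py 623.8,-174,11,182
```

```text
t: 12.5
eef_pos: [623.8, -174.4, 78.9]
tcp_rot: [3.141, -0.002, -3.109]
ft_force: [-0.3, -0.0, -0.7]
opening: 0.422
t: 13.3
eef_pos: [624.1, -174.0, 26.0]
tcp_rot: [-3.141, 0.001, -3.108]
ft_force: [-0.0, -0.7, -0.6]
opening: 0.421
t 13.3 pos [ 624.1 -174.    26. ] yaw -178.1 open 0.421 F [-0.  -0.7 -0.6] q6 -1.98
(623.8, -174, 11, 182) -> [ 0.0003 -0.      0.015 ] turn -0.0017
```

```bash
python3 -m pendant '[[[0,0,0,0.005,0],[0,0,0,0.009,0],[0,0,0,0.0115,0],[0,0,0,0.0135,0],[0,0,0,0.0145,0],[0,0,0,0.015,0],[0,0,0,0.0153,0],[0,0,0,0.0153,0]]]'; python3 go.py 0,0,0
```

```text
t: 14.1
eef_pos: [623.7, -173.9, 11.6]
tcp_rot: [-3.142, 0.0, -3.108]
ft_force: [-6.6, 1.9, 15.9]
opening: 0.421
t 14.1 pos [ 623.7 -173.9   11.6] yaw -178.1 open 0.421 F [-6.6  1.9 15.9] q6 -1.98
(0, 0, 0) -> [0.6176 0.1945 0.0114] turn 0
```

```bash
python3 -m pendant '[[[0,0,0,-0.0004,0],[0.5,0,0,-0.0004,0],[0.55,0,0,-0.0004,0],[0.55,0,0,-0.0004,0],[0.55,0,0,-0.0004,0],[0.55,0,0,-0.01,0],[0.55,0,0,-0.03,0],[0.55,0,0,-0.06,0]]]'; python3 -m pendant '[[[0.9,0,0,-0.03,0],[0.9,0,0,-0.06,0],[0.9,0,0,-0.08,0],[0.9,0,0,-0.08,0],[0.9,0,0,-0.08,0],[0.9,0,0,-0.08,0],[0.9,0,0,-0.08,0],[0.9,0,0,-0.08,0]]]'
python3 - <<'E'
from h import *
from go import go
c=cam('side'); P=cloud(c)
m=(abs(P[...,0]-454)<75)&(abs(P[...,1]+16)<75)
for nm,lo,hi in (('fan top',53,60),('fan',38,60),('brick',10,35),('all',10,60)):
    k=m&(P[...,2]>lo)&(P[...,2]<hi); W=P[k][:,:2].astype(np.float32); print(nm,len(W),cv2.minAreaRect(W))
k=(abs(P[...,0]-624)<30)&(abs(P[...,1]+174)<30)&(P[...,2]>24); print('sink',k.sum(),P[k].mean(0),np.percentile(P[k][:,2],[10,50,90]),cv2.minAreaRect(P[k][:,:2].astype(np.float32)))
go((456,-18.7,110,162))
t=cam('top')['image'][90:240,290:440]
cv2.imwrite('pics/t5.png',cv2.resize(t,None,fx=4,fy=4,interpolation=cv2.INTER_CUBIC))
E
```

```text
t: 14.9
eef_pos: [623.2, -173.6, 70.0]
tcp_rot: [3.14, -0.002, -3.108]
ft_force: [0.3, -0.8, -0.0]
opening: 0.547
t: 15.7
eef_pos: [623.6, -173.8, 149.2]
tcp_rot: [3.141, -0.001, -3.108]
ft_force: [-0.4, 0.0, 0.2]
opening: 0.897
fan top 297 ((455.9908447265625, -18.202594757080078), (61.288482666015625, 63.510929107666016), 71.09626007080078)
fan 665 ((455.6225891113281, -18.076480865478516), (61.288482666015625, 64.2894515991211), 71.09626007080078)
brick 621 ((453.2119445800781, -12.796039581298828), (56.01513671875, 122.47093963623047), 84.52134704589844)
all 1332 ((451.2151794433594, -17.16832733154297), (62.65548324584961, 120.1483154296875), 73.62167358398438)
sink 1259 [ 612.40220838 -164.65998168  283.3050494 ] [239.53395486 298.0126326  380.13462687] ((623.8123168945312, -173.8810577392578), (59.59386444091797, 59.687896728515625), 0.031174656003713608)
t 15.8 pos [ 623.6 -173.8  149.4] yaw -178.1 open 0.899 F [-0.2  0.6  0.3] q6 -1.98
(456, -18.7, 110, 162) -> [0.1624 0.1606 0.0397] turn 0.3473
```

View pics/t5.png

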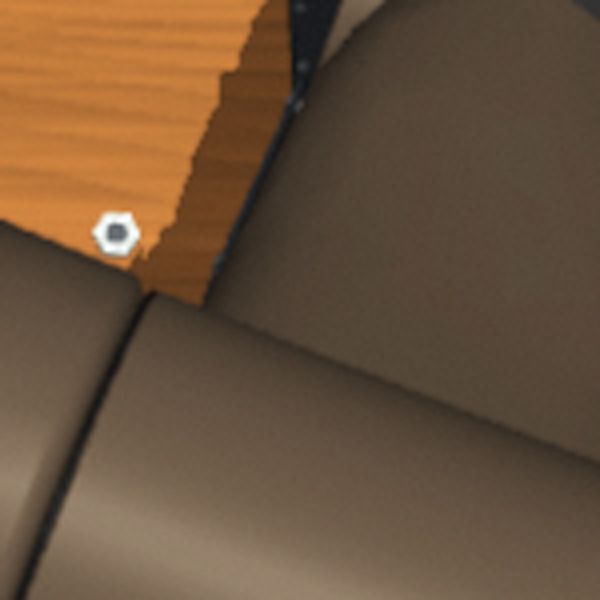

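The top view is blocked by the arm here, but the side depth gives the fan at (455.5,-18.4), yaw -18.7°. Moving over the fan, where the side camera can also confirm the heat sink.

```bash
python3 -m pendant '[[[0.9,0.018,0.018,0,0.05],[0.9,0.042,0.041,0,0.1],[0.9,0.07,0.069,0,0.16],[0.9,0.1,0.098,0.01,0.22],[0.9,0.13,0.128,0.02,0.28],[0.9,0.15,0.149,0.03,0.33],[0.9,0.159,0.158,0.035,0.355],[0.9,0.1624,0.1606,0.0397,0.355]]]'; python3 -m pendant '[[[0.9,0,0,0,0],[0.9,0,0,0,0],[0.9,0,0,0,0],[0.9,0,0,0,0],[0.9,0,0,0,0],[0.9,0,0,0,0],[0.9,0,0,0,0],[0.9,0,0,0,0]]]'
python3 - <<'E'
from h import *
from go import go
c=cam('side');P=cloud(c);k=(abs(P[...,0]-624)<30)&(abs(P[...,1]+174)<30)&(P[...,2]>24)&(P[...,2]<35); print('sink',k.sum(),P[k].mean(0),np.percentile(P[k][:,2],[10,50,90]),cv2.minAreaRect(P[k][:,:2].astype(np.float32)))
go((455.3,-18.4,39,161.5))
cv2.imwrite('pics/s5.png',cv2.resize(c['image'][100:280,240:420],None,fx=3,fy=3,interpolation=cv2.INTER_CUBIC))
E
```

```text
t: 16.6
eef_pos: [455.4, -17.9, 110.3]
tcp_rot: [3.142, -0.0, 2.821]
ft_force: [-0.3, 0.3, 0.6]
opening: 0.901
t: 17.4
eef_pos: [456.2, -18.8, 110.4]
tcp_rot: [3.141, 0.0, 2.82]
ft_force: [-0.0, 0.1, -0.3]
opening: 0.904
sink 80 [ 616.44973262 -177.49150239   27.67933333] [25.28435592 28.02008567 29.60565276] ((622.007080078125, -174.42149353027344), (37.68655776977539, 43.359561920166016), 6.725292205810547)
t 17.4 pos [456.2 -18.8 110.4] yaw 161.6 open 0.902 F [-0.5 -0.1  0.1] q6 -1.44
(455.3, -18.4, 39, 161.5) -> [0.0009 0.0001 0.0714] turn 0.0011
```

View pics/s5.png

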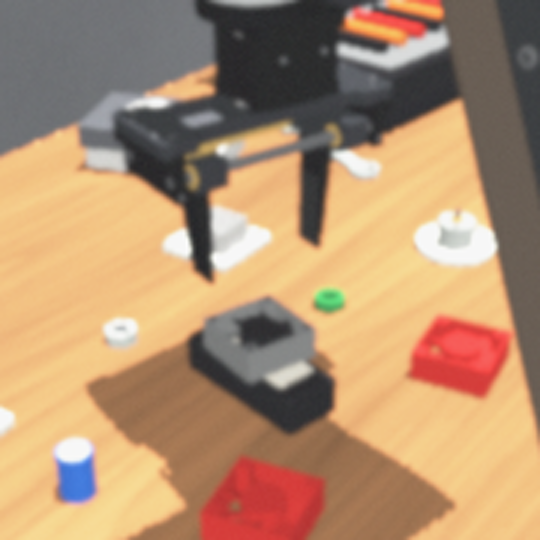

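The heat sink lies flat in its tray at (220,228), with its top at z≈28. The jaws straddle the fan at (258,335). Gripping it now.

```bash
python3 -m pendant '[[[0.9,0.0009,0,0.015,0],[0.9,0.0009,0,0.03,0],[0.9,0.0009,0,0.048,0],[0.9,0.0009,0,0.06,0],[0.9,0.0009,0,0.068,0],[0.9,0.0009,0,0.071,0],[0.9,0.0009,0,0.0714,0],[0.75,0.0009,0,0.0714,0]]]'; python3 -m pendant '[[[0.6,0,0,0,0],[0.3,0,0,0,0],[0,0,0,0,0],[0,0,0,0,0],[0,0,0,0,0],[0,0,0,-0.003,0],[0,0,0,-0.015,0],[0,0,0,-0.04,0]]]'; python3 -m pendant '[[[0,0,0,-0.03,0],[0,0,0,-0.05,0],[0,0,0,-0.05,0],[0,0,0,-0.05,0],[0,0,0,-0.05,0],[0,0,0,-0.05,0],[0,0,0,-0.05,0],[0,0,0,-0.05,0]]]'; python3 go.py 455.9,286.4,90,123.6
```

```text
t: 18.25
eef_pos: [455.5, -18.5, 39.4]
tcp_rot: [3.141, 0.0, 2.82]
ft_force: [0.3, -0.5, -1.0]
opening: 0.856
t: 19.05
eef_pos: [454.5, -18.4, 78.4]
tcp_rot: [-3.141, -0.003, 2.82]
ft_force: [0.4, -0.7, -0.4]
opening: 0.631
t: 19.85
eef_pos: [455.2, -18.4, 128.6]
tcp_rot: [-3.142, -0.001, 2.82]
ft_force: [0.2, -0.6, -0.5]
opening: 0.631
t 19.9 pos [455.2 -18.4 128.6] yaw 161.6 open 0.631 F [ 0.2 -0.6 -0.5] q6 -1.43
(455.9, 286.4, 90, 123.6) -> [0.0957 0.2894 0.0386] turn 0.6625
```

```bash
python3 -m pendant '[[[0,0.01,0.03,0,0.06],[0,0.023,0.069,0,0.16],[0,0.037,0.112,0,0.27],[0,0.051,0.155,0,0.38],[0,0.066,0.2,0.01,0.49],[0,0.081,0.243,0.02,0.59],[0,0.091,0.275,0.03,0.65],[0,0.0957,0.2894,0.0386,0.6625]]]'; python3 -m pendant '[[[0,0,0,0.005,0],[0,0,0,0.015,0],[0,0,0,0.03,0],[0,0,0,0.045,0],[0,0,0,0.055,0],[0,0,0,0.06,0],[0,0,0,0.06,0],[0,0,0,0.06,0]]]'; python3 go.py 455.9,286.4,11,123.6; python3 - <<'E'
from h import *
c=cam('side'); cv2.imwrite('pics/s6.png',cv2.resize(c['image'][170:370,120:320],None,fx=3,fy=3,interpolation=cv2.INTER_CUBIC))
E
```

```text
t: 20.65
eef_pos: [455.6, 289.1, 89.6]
tcp_rot: [3.141, -0.0, 2.157]
ft_force: [0.0, -0.3, -0.9]
opening: 0.632
t: 21.45
eef_pos: [456.3, 286.2, 30.8]
tcp_rot: [3.141, 0.0, 2.157]
ft_force: [-0.7, 0.6, -0.2]
opening: 0.629
t 21.4 pos [456.3 286.2  30.8] yaw 123.6 open 0.629 F [-0.7  0.6 -0.2] q6 -0.15
(455.9, 286.4, 11, 123.6) -> [ 0.0004 -0.0002  0.0198] turn -0.0002
```

View pics/s6.png

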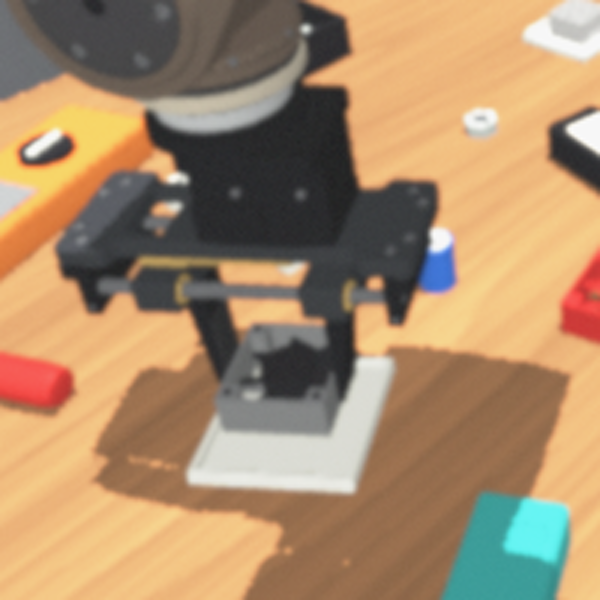

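The fan is held level above the tray, square to it: fan at (280,385), tray corners (190,480) and (355,490). Lowering.

```bash
python3 -m pendant '[[[0,0.0004,0,0.006,0],[0,0.0004,0,0.012,0],[0,0.0004,0,0.0155,0],[0,0.0004,0,0.0175,0],[0,0.0004,0,0.0185,0],[0,0.0004,0,0.0192,0],[0,0.0004,0,0.0197,0],[0,0.0004,0,0.0197,0]]]'; python3 go.py 0,0,0
```

```text
t: 22.3
eef_pos: [455.8, 286.7, 11.3]
tcp_rot: [3.141, -0.0, 2.157]
ft_force: [-2.3, -2.2, 6.2]
opening: 0.629
t 22.3 pos [455.8 286.7  11.3] yaw 123.6 open 0.629 F [-2.3 -2.2  6.2] q6 -0.15
(0, 0, 0) -> [ 0.0135 -0.5383  0.0111] turn 0
```

```bash
python3 -m pendant '[[[0.66,0,0,0,0],[0.72,0,0,0,0],[0.72,0,0,0,0],[0.72,0,0,0,0],[0.72,0,0,-0.003,0],[0.75,0,0,-0.015,0],[0.8,0,0,-0.035,0],[0.8,0,0,-0.065,0]]]'; python3 -m pendant '[[[0.8,0,0,-0.03,0],[0.8,0,0,-0.04,0],[0.8,0,0,-0.04,0],[0.8,0,0,-0.04,0],[0.8,0,0,-0.04,0],[0.8,0,0,-0.04,0],[0.8,0,0,-0.04,0],[0.8,0,0,-0.04,0]]]'
python3 - <<'E'
from h import *
from go import go
c=cam('top');P=cloud(c);im=c['image']
def plane(u,v,h):
    d=np.stack([(u-c['cx'])/c['fx'],(v-c['cy'])/c['fy'],np.ones_like(u,float)],-1)@c['R']
    o=-c['R'].T@c['t']; return o+d*((h-o[2])/d[...,2])[...,None]
k=np.zeros(im.shape[:2],bool);k[160:245,295:355]=1;k&=(P[...,2]>22)&(P[...,2]<45)
v,u=np.nonzero(k);W=plane(u.astype(float),v.astype(float),32)[:,:2].astype(np.float32);print('brick',len(W),cv2.minAreaRect(W),np.percentile(P[k][:,2],[10,50,90]))
go((452,-16,100,168.6))
cv2.imwrite('pics/t6.png',cv2.resize(im[90:250,150:350],None,fx=4,fy=4,interpolation=cv2.INTER_CUBIC)[:600])
E
```

```text
t: 23.1
eef_pos: [455.3, 286.4, 76.3]
tcp_rot: [-3.14, -0.0, 2.157]
ft_force: [-0.0, -0.7, 0.5]
opening: 0.794
t: 23.9
eef_pos: [455.7, 286.6, 115.3]
tcp_rot: [-3.141, -0.0, 2.157]
ft_force: [0.3, -0.0, -0.8]
opening: 0.795
brick 1044 ((451.0890808105469, -16.138198852539062), (47.81673049926758, 119.8022232055664), 78.04074096679688) [29.38667432 32.4513458  35.57707629]
t 23.9 pos [455.8 286.6 115.4] yaw 123.6 open 0.798 F [0.2 0.1 0.6] q6 -0.15
(452, -16, 100, 168.6) -> [-0.25   -0.1706  0.0155] turn -0.7854
```

View pics/t6.png

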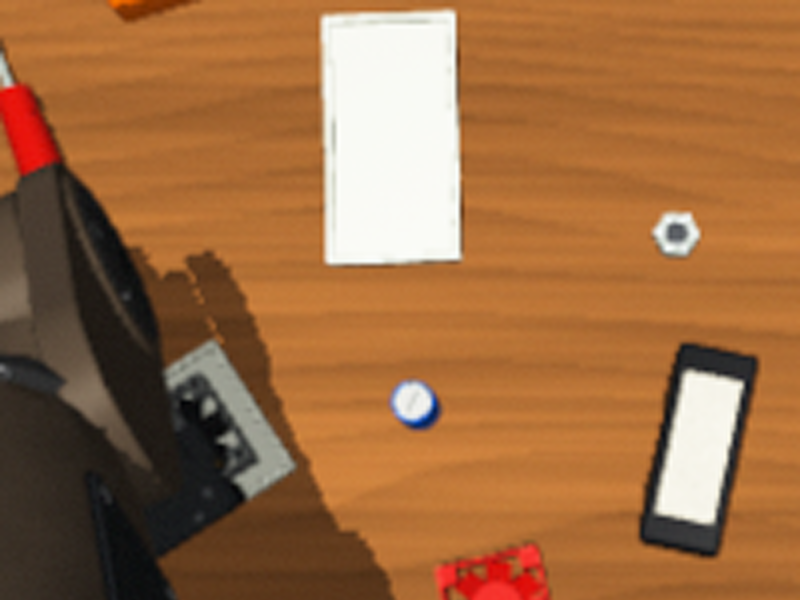

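The brick is clear at crop (699,450), which puts it at (451,-16) with yaw -12°. The long tray is empty at (392,138), and the fan sits inside its tray.

```bash
python3 -m pendant '[[[0.8,-0.025,-0.017,0,-0.08],[0.8,-0.058,-0.04,0,-0.19],[0.8,-0.095,-0.065,0,-0.31],[0.8,-0.132,-0.09,0,-0.43],[0.8,-0.17,-0.116,0,-0.55],[0.8,-0.208,-0.142,0.005,-0.67],[0.8,-0.236,-0.161,0.01,-0.75],[0.8,-0.25,-0.1706,0.0155,-0.775]]]'; python3 -m pendant '[[[0.8,0,0,0.005,0],[0.8,0,0,0.015,0],[0.8,0,0,0.03,0],[0.8,0,0,0.04,0],[0.8,0,0,0.04,0],[0.8,0,0,0.04,0],[0.8,0,0,0.04,0],[0.8,0,0,0.04,0]]]'
python3 - <<'E'
from h import *
from go import go
go((451.3,-16.2,7,168))
c=cam('side');P=cloud(c);k=(abs(P[...,0]-456)<45)&(abs(P[...,1]-286)<45)&(P[...,2]>22)&(P[...,2]<38)
print('fan',k.sum(),np.percentile(P[k][:,2],[10,50,90]),cv2.minAreaRect(P[k][:,:2].astype(np.float32)))
cv2.imwrite('pics/s7.png',cv2.resize(c['image'][170:370,160:360],None,fx=3,fy=3,interpolation=cv2.INTER_CUBIC))
E
```

```text
t: 24.75
eef_pos: [452.1, -18.4, 100.1]
tcp_rot: [-3.142, 0.001, 2.933]
ft_force: [0.0, 1.0, -0.0]
opening: 0.797
t: 25.55
eef_pos: [452.3, -15.8, 60.6]
tcp_rot: [3.141, 0.001, 2.932]
ft_force: [0.3, -0.3, 0.8]
opening: 0.804
t 25.6 pos [452.3 -15.8  60.6] yaw 168.0 open 0.804 F [ 0.3 -0.3  0.8] q6 -1.54
(451.3, -16.2, 7, 168) -> [ 0.001  -0.0006  0.0536] turn 0.0003
fan 767 [22.85303847 27.63906265 30.06942566] ((455.9529113769531, 285.86248779296875), (60.96481704711914, 61.93017578125), 33.92666244506836)
```

View pics/s7.png

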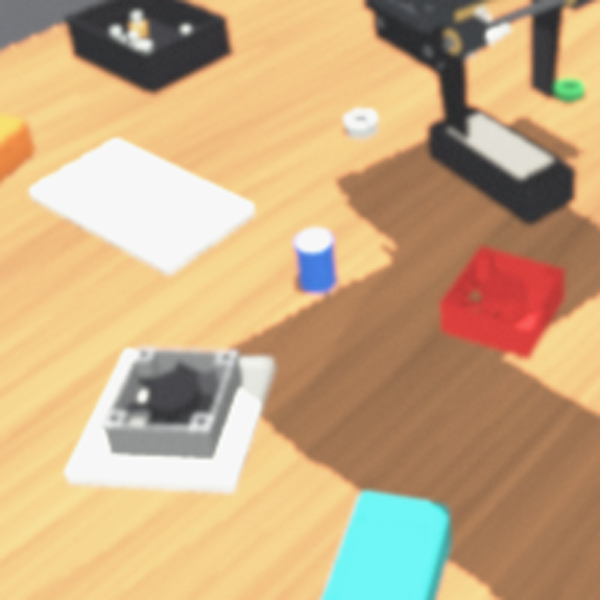

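The fan lies flat and centred in its tray at (175,405), measured at (456,285.9). The capacitor still stands at (315,260). Gripping the brick.

```bash
python3 -m pendant '[[[0.8,0.001,-0.0005,0.012,0],[0.8,0.001,-0.0005,0.026,0],[0.8,0.001,-0.0005,0.038,0],[0.8,0.001,-0.0005,0.047,0],[0.8,0.001,-0.0005,0.052,0],[0.8,0.001,-0.0005,0.0536,0],[0.8,0.001,-0.0005,0.0536,0],[0.65,0.001,-0.0005,0.0536,0]]]'; python3 -m pendant '[[[0.4,0,0,0,0],[0,0,0,0,0],[0,0,0,0,0],[0,0,0,0,0],[0,0,0,0,0],[0,0,0,-0.003,0],[0,0,0,-0.015,0],[0,0,0,-0.035,0]]]'; python3 -m pendant '[[[0,0,0,-0.025,0],[0,0,0,-0.045,0],[0,0,0,-0.055,0],[0,0,0,-0.055,0],[0,0,0,-0.055,0],[0,0,0,-0.055,0],[0,0,0,-0.055,0],[0,0,0,-0.055,0]]]'; python3 go.py 643.8,170.2,70,181.7
```

```text
t: 26.4
eef_pos: [451.2, -16.3, 7.0]
tcp_rot: [3.141, 0.001, 2.932]
ft_force: [0.4, -0.7, 1.1]
opening: 0.756
t: 27.2
eef_pos: [450.2, -16.2, 41.2]
tcp_rot: [-3.142, -0.003, 2.932]
ft_force: [1.2, -0.6, -2.3]
opening: 0.508
t: 28.0
eef_pos: [450.8, -16.2, 96.1]
tcp_rot: [3.142, -0.001, 2.932]
ft_force: [-0.2, -0.0, -3.1]
opening: 0.506
t 28.0 pos [450.8 -16.2  96.1] yaw 168.0 open 0.506 F [-0.2 -0.  -3.1] q6 -1.54
(643.8, 170.2, 70, 181.7) -> [-0.1501  0.2225  0.0259] turn -0.239
```

```bash
python3 -m pendant '[[[0,-0.015,0.022,0,-0.02],[0,-0.035,0.052,0,-0.06],[0,-0.06,0.089,0,-0.1],[0,-0.086,0.128,0,-0.15],[0,-0.112,0.166,0.005,-0.19],[0,-0.134,0.198,0.015,-0.22],[0,-0.146,0.216,0.022,-0.239],[0,-0.1501,0.2225,0.0259,-0.239]]]'; python3 -m pendant '[[[0,0,0,0.005,0],[0,0,0,0.015,0],[0,0,0,0.025,0],[0,0,0,0.035,0],[0,0,0,0.04,0],[0,0,0,0.04,0],[0,0,0,0.04,0],[0,0,0,0.04,0]]]'; python3 go.py 643.8,170.2,11,181.7; python3 - <<'E'
from h import *
c=cam('side'); cv2.imwrite('pics/s8.png',cv2.resize(c['image'][130:310,130:330],None,fx=3,fy=3,interpolation=cv2.INTER_CUBIC))
E
```

```text
t: 28.8
eef_pos: [644.6, 171.7, 69.1]
tcp_rot: [-3.142, -0.001, -3.11]
ft_force: [-0.5, -0.8, -2.8]
opening: 0.503
t: 29.6
eef_pos: [644.3, 170.2, 31.2]
tcp_rot: [3.141, 0.001, -3.112]
ft_force: [-0.8, 0.4, -1.9]
opening: 0.507
t 29.6 pos [644.3 170.2  31.2] yaw -178.3 open 0.507 F [-0.8  0.4 -1.9] q6 -1.44
(643.8, 170.2, 11, 181.7) -> [ 0.0006 -0.      0.0202] turn 0.0
```

View pics/s8.png

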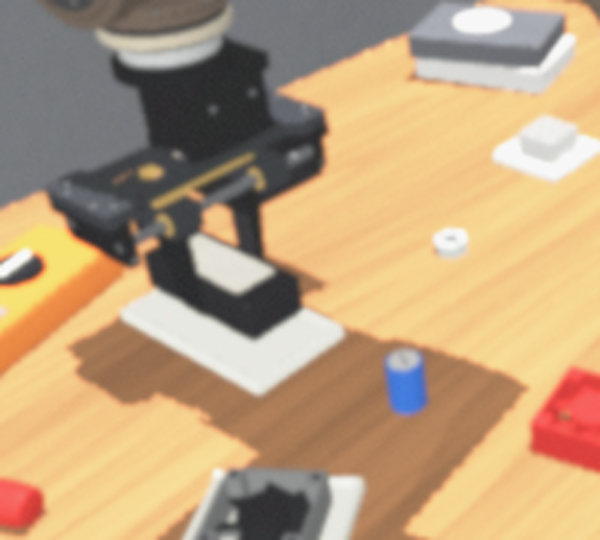

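The brick hovers level over the long tray at (230,290), aligned with it. Lowering.

```bash
python3 -m pendant '[[[0,0.0005,0,0.006,0],[0,0.0005,0,0.012,0],[0,0.0005,0,0.0155,0],[0,0.0005,0,0.0175,0],[0,0.0005,0,0.0187,0],[0,0.0005,0,0.0196,0],[0,0.0005,0,0.0202,0],[0,0.0005,0,0.0202,0]]]'; python3 go.py 0,0,0
```

```text
t: 30.45
eef_pos: [643.6, 170.2, 10.9]
tcp_rot: [3.141, 0.0, -3.112]
ft_force: [-1.7, -0.2, 0.2]
opening: 0.501
t 30.4 pos [643.6 170.2  10.9] yaw -178.3 open 0.501 F [-1.7 -0.2  0.2] q6 -1.44
(0, 0, 0) -> [ 0.6484 -0.151   0.0107] turn 0
```

Contact is just starting (Fz went from -2.5 to +0.2). Releasing from there, then retreating.

```bash
python3 -m pendant '[[[0,0,0,0.0003,0],[0.53,0,0,0.0003,0],[0.6,0,0,0.0003,0],[0.6,0,0,0.0003,0],[0.6,0,0,0.0003,0],[0.65,0,0,-0.005,0],[0.7,0,0,-0.02,0],[0.7,0,0,-0.045,0]]]'; python3 -m pendant '[[[0.7,0,0,-0.03,0],[0.7,0,0,-0.07,0],[0.7,0,0,-0.11,0],[0.7,0,0,-0.15,0],[0.7,0,0,-0.15,0],[0.7,0,0,-0.15,0],[0.7,0,0,-0.15,0],[0.7,0,0,-0.15,0]]]'
python3 - <<'E'
from h import *
from go import go
c=cam('side');P=cloud(c); T=cam('top');PT=cloud(T)
for nm,x,y,r,lo,hi in (('brick',644,170,70,26,45),('fan',456,286,45,22,38),('sink',624,-174,30,22,36),('motor',443,-302,25,22,33),('cap',475,150,20,28,42),('ring',478,-147,20,7,16)):
  for cn,Q in (('side',P),('top',PT)):
    k=(abs(Q[...,0]-x)<r)&(abs(Q[...,1]-y)<r)&(Q[...,2]>lo)&(Q[...,2]<hi)
    if k.sum()>5: R=cv2.minAreaRect(Q[k][:,:2].astype(np.float32)); print(nm,cn,k.sum(),np.percentile(Q[k][:,2],[10,50,90]).round(1),np.round(R[0],1),np.round(R[1],1),round(R[2],1))
go()
cv2.imwrite('pics/s9.png',c['image'])
E
```

```text
t: 31.25
eef_pos: [643.1, 170.1, 55.8]
tcp_rot: [-3.141, -0.002, -3.112]
ft_force: [1.2, -1.5, 0.1]
opening: 0.693
t: 32.05
eef_pos: [643.1, 170.1, 204.5]
tcp_rot: [-3.141, -0.002, -3.112]
ft_force: [-0.4, 0.2, 0.6]
opening: 0.7
brick side 844 [30.4 36.6 38. ] [644.  170.1] [120.2  49. ] 2.7
brick top 120 [29.8 34.8 38.4] [649.5 151.2] [90.5 13.8] 1.6
fan side 758 [23.4 27.6 29.8] [456.  285.9] [60.9 63.4] 34.9
sink side 135 [24.5 27.9 29.5] [ 623.8 -176.2] [40.  46.9] 5.2
sink top 160 [23.2 28.  30.8] [ 621.9 -174.9] [39.8 40.3] 3.5
motor side 77 [24.5 28.6 30.5] [ 444.6 -301.6] [32.4 30.2] 33.4
motor top 154 [25.1 28.6 31.2] [ 443.4 -303.7] [32.5 31.4] 8.0
cap side 119 [30.9 36.6 38. ] [478.5 151.7] [23.9 25. ] 6.8
ring side 53 [ 8.1 11.2 12.5] [ 477.8 -145.8] [25.6 26. ] 58.1
ring top 77 [ 8.1 10.4 13.6] [ 477.4 -148.1] [23.9 26.7] 86.3
t 32.1 pos [643.3 170.1 204.6] yaw -178.3 open 0.699 F [-0.9 -0.2  0.1] q6 -1.44
```

View pics/s9.png

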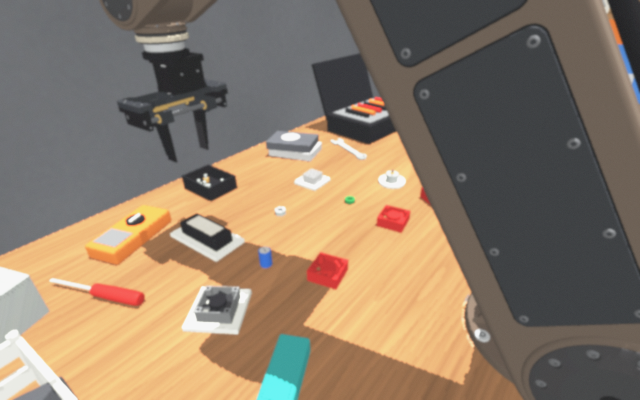

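The picture shows the brick (207,233), fan (218,303), heat sink (313,176) and motor (392,178) all in their trays. The capacitor (265,258) and ring core (350,200) haven't moved, and the gripper is clear. Handing in.

```bash
python3 -c "
from cell import env; print(env.job_done())"
```

```text
the job is handed in; nothing more can be done
None
```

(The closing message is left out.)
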